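# Knock the drying peg home and hang the glue cup on it

### The job

The bare peg in the drying block has worked loose and stands proud: with the mallet, and nothing else, knock it down until its shoulder is fully home on the block, then set the mallet back down on the bench. Then take the steel glue cup that lies on its side in the cradle and lower it mouth-down over that peg until its rim sits flat on the block, and let go. Do not drop the mallet or the cup, and leave the other things on the bench where they are.

Things in the scene. Friction and masses are not known exactly. Their poses are not given: they have to be found in the camera images.
- block: Dark wooden drying block, 110 x 110 mm, 20 mm thick, fixed to the bench; carries the loose bare peg upright in its centre. Origin at the centre of its underside, z up. It may be either the left or the right one of two alike blocks; the other, block2, carries an inverted tin.
- block_top (a point): Centre of the block's upper face (20 mm above the bench), on the peg's axis; the peg's shoulder and the cup's rim come to rest at this height.
- peg (a joint): Vertical slide of the pale, round peg, in m: 0 = 30 mm proud, 0.030 = fully home (shoulder down on the block, a hard stop). Starts at 0 to 0.008. Stiff: about 6 N of downward push moves it, with some damping (25 N per m/s), and it stays where it is left; pulling up would raise it.
- peg_top (a point): Centre of the peg's flat top (22 mm across): 90 mm above the bench when home, up to 120 mm when proud. Moves with the peg. The peg is 32 mm in diameter and reaches 70 mm above its shoulder (top edge chamfered 5 mm); the shoulder is a collar of 40 mm diameter, 4 mm high, tapering into the peg over 6 mm more.
- block2: The other drying block, 110 x 110 x 20 mm, fixed, with a thinner peg of 24 mm diameter, its top 85 mm above the bench, hidden under the tin. Origin at the centre of its underside.
- tin: Dark steel tin, 64 mm in diameter, 80 mm tall, already hanging inverted on block2 (its top about 100 mm above the bench). Leave it. Origin at the centre of its rim, 20 mm above the bench; z up.
- cup: Plain steel glue cup, a straight cylinder 58 mm in outer diameter, 92 mm long, wall 4 mm (bore 50 mm, 87 mm deep), about 0.15 kg. Origin at the outside centre of its closed bottom; its x axis runs along the cup towards the open mouth (when it hangs inverted, x points straight down). Starts lying level in the cradle, its axis about 51 mm above the bench.
- cup_rim (a point): Centre of the cup's mouth, in the plane of the rim, 92 mm from the cup's origin along its x axis.
- cradle: Low wooden cradle on which the cup lies, fixed: base 100 x 74 x 12 mm with two rails along its x axis, 8 mm wide, up to 26 mm above the bench, 28 mm apart. Origin at the centre of its underside; the cup's mouth points along its x axis. The fingers pass freely on both sides of the cup.
- mallet: Wooden mallet, about 0.34 kg, standing on one striking face: pale head 60 mm (along the handle) x 56 mm x 90 mm tall, dark straight handle 24 mm wide, 28 mm high, which sticks out level 45 mm above the bench, from 30 to 175 mm from the head's centre along -x. Origin at the centre of the lower striking face; x from handle to head, z up.
- mallet_head (a point): Centre of the mallet's head, 45 mm above its lower striking face.
- mallet_grip (a point): Point on the handle's axis 55 mm from the head's centre, 45 mm above the lower striking face: a good place to grip across the handle (24 mm), close to the centre of mass.
- small_plane: Bystander: small wooden hand plane, 110 x 42 x 36 mm, its iron and wedge reaching 65 mm. Origin under its centre, x along it.
- big_plane: Bystander: wooden hand plane, 220 x 60 x 50 mm, its iron and wedge reaching 80 mm. Origin under its centre, x along it.
- offcut: Bystander: dark wood offcut, 120 x 45 x 22 mm. Origin under its centre.
- square: Bystander: try square, stock 20 x 100 x 18 mm with a 150 mm steel blade along x. Origin under the stock's centre.
- gauge: Bystander: marking gauge, stem 170 mm along y, fence 60 mm tall. Origin under the stem's centre.
- chisel: Bystander: chisel lying flat, 250 mm long, 22 mm high, blade along x. Origin under its ferrule.
Things that resemble listed ones, but are neither listed nor needed, are in the scene too. What is shaped like the cup but green or purple is not meant.

How it is judged:
On the way, in this order (a step that is already met when the one before it is completed fails the run):
1. the peg is driven fully home (within 2.5 mm) (value of joint peg above 0.0275 m), for 0.1 s.
2. the mallet is back on the bench, off the block, let go and at rest (height (world z) of mallet_head below 0.065 m and linear speed of mallet below 0.02 m/s and contact force between mallet and block below 0.1 N and contact force between mallet and the arm below 0.1 N and contact force between mallet and the fingers below 0.1 N), for 0.2 s.
3. the cup is mouth-down over the peg (angle between cup's own x axis and vertical above 2.8 rad and horizontal distance between cup_rim and block_top below 0.015 m and z of cup_rim in the frame of block below 0.07 m), for 0.1 s.
At the end, for the whole second after the job is handed in: The peg is home to within 2.5 mm; the cup hangs mouth-down on it, upright within 0.1 rad, its mouth within 12 mm of the peg's axis and its rim down on the block to within 4.5 mm, at rest; the mallet lies at rest on the bench (head centre below 65 mm), not touching the block (value of joint peg above 0.0275 m and angle between cup's own x axis and vertical above 3.04 rad and horizontal distance between cup_rim and block_top below 0.012 m and z of cup_rim in the frame of block below 0.0245 m and linear speed of each of cup, mallet below 0.02 m/s and height (world z) of mallet_head below 0.065 m and contact force between mallet and block below 0.1 N).
It fails at once if before the peg is home, the gripper, the arm or the cup pushes on the peg or its block (over 3 N) in place of the mallet (value of joint peg below 0.0275 m and contact force between any of the fingers, the arm, cup and block above 3 N).
It fails at once if the cup is dropped (falls freely faster than 0.6 m/s, about 20 mm) (contact force between the fingers and cup below 0.2 N and linear speed of cup above 0.6 m/s).
It fails at once if the mallet is dropped (falls freely faster than 0.7 m/s, about 25 mm) (contact force between the fingers and mallet below 0.2 N and linear speed of mallet above 0.7 m/s).
It fails at once if the tin on the other block is shifted more than 20 mm or another bystander more than 40 mm (distance of tin from where it was at the start of the episode above 0.02 m or distance of any of small_plane, big_plane, offcut, square, gauge, chisel from where it was at the start of the episode above 0.04 m).
It also fails if it takes over 69 s, if anything falls off the work surface, if the arm or the gripper's body presses on something with over 40 N, if the wrist force passes 120 N, or if a joint passes its speed limit or range.

### The arm

A 7-joint arm with a two-finger parallel gripper is mounted at the origin on the work surface. World frame = base frame: x ahead of the robot, y to its left, z up, the work surface at z = 0. Lengths are in m, angles in rad, forces in N, time in s.
With the tool pointing down it reaches from about 0.425 to 0.875 m from the base axis. Payload 4.7 kg.
Tool frame: the origin (TCP) lies midway between the tips of the shut fingers; the grasp point (between the pads) lies 19 mm behind it; z points along the fingers, y is the line along which they close (so a half turn about z gives the same grasp; the last joint's range is limited). The gripper opens to 87 mm and grips with 3 to 60 N. Pads are 19 mm wide; open, the fingers measure 117 mm over their backs; the gripper's body (75 mm by 190 mm) begins 51 mm behind the grasp point.
Start: joints at [1.126, 0.321, -0.07, 1.45, 0.023, 1.371, -0.057], TCP at [0.288, -0.583, 0.223] pointing down, gripper open.
Joint ranges: [-2.86, 2.86], [-0.3, 2.09], [-1.38, 1.24], [0.06, 2.45], [-1.56, 4.7], [0.09, 2.05], [-2.69, 2.69]. Speed limits (rad/s): [2.57, 2.57, 3.14, 3.14, 3.14, 3.14, 3.14].

### API

Orientations are given as a rotation vector (axis times angle).
In Python, from bench import ctrl gives the robot as it stands. The module is installed in compiled form; this text tells all that it offers.
- The arm moves only by the tool carry_out, never from a script. Its argument "steps" is a list of rows, each a list of 7 numbers: the turn, a rotation vector about the world's x, y, z in degrees, then the shift along the world's x, y, z in cm, then the opening, from 0 (shut) to 1 (fully open). A call has 1 to 12 rows; each row is the pose to reach, as a shift and turn from the pose commanded when the call began; what a row does not reach only later rows make up. A row lasts 1/10 s, in which the tool goes at most 50 mm and 8.59 degrees, less where a joint would pass 70% of its speed; a pose out of reach is approached as far as the arm can. A call with a gripper value outside its range is refused whole. The fingers move at their own pace and stop on an object; "squeeze" is the grip in N (left out, the last holds). Time passes only in rows, so rows that repeat a pose let the fingers close. It gives the time, the measured TCP pose, the force, the opening and the grip force at its end, in the units of the state.
- ctrl.get_state(): the state, without advancing time (a new reading comes with each control period).
- ctrl.get_image(name): name is "side" or "top"; returns a dict with "pixels" (420x560x3 uint8, red, green, blue), "camera_matrix" (3x3 intrinsics, pixels), "k1" (the pictures are not rectified: a ray, as slopes to the right and down, at radius r is drawn at 1 + k1 r^2 times it, then the intrinsics apply), "cam_to_world" (4x4, takes a point from camera to world coordinates). Camera axes: x right, y down, z forward; pixel columns grow to the right and rows downward; lengths in m; the calibration is good to about 2 mm. A picture is of the moment at which its call begins. There is no depth.
- ctrl.close_job(): hands the job in; it is judged then, once.
The state is a dict: "time": time; "joint_positions": joint angles; "qd": joint speeds; "joint_torque": joint torques, N m; "position": TCP position; "tool_rot": TCP orientation; "ft_force": force on the tool from outside, world axes, zero at the start; "torque": the same for the moment, N m; "grip_width": opening from 0.0 (shut) to 1.0 (fully open); "grip_force": force on a finger pad.
Only numpy, scipy, OpenCV 4.12 (cv2) and the standard library are available. Lean on these libraries where they do the work, as an engineer would, in place of code of your own. Each camera call takes 0.05 s, during which the arm holds its last target. There are 200 camera calls.

## Working session

There is one attempt and no reset: what is moved stays moved. The work goes in short steps, Python scripts to look and compute and a tool call to move; the robot and the scene stay as the last step left them, time stands still between calls to the robot, and variables do not carry over. Pictures are saved under pics/ and viewed, at most 10 in all, crops included, and the job is handed in when it is done.

Besides the shell and the picture viewer there is one more tool, called after "Emit:" as name(argument=value, ...) on one line, values as JSON. carry_out: Moves the arm, as the interface text tells. Its arguments: {"type":"object","properties":{"steps":{"type":"array","items":{"type":"array","items":{"type":"number"}}},"squeeze":{"type":"number"}},"required":["steps"]}

```bash
mkdir -p pics
cat > h.py <<'E'
import numpy as np, cv2
from bench import ctrl
def snap(n,f):
    im=ctrl.get_image(n); cv2.imwrite('pics/'+f,im['pixels'][:,:,::-1]); np.savez('pics/'+f[:-4]+'.npz',**im); return im
def ray(im,u,v):
    K=np.array(im['camera_matrix']);k=float(im['k1']);T=np.array(im['cam_to_world'])
    d=np.array([(u-K[0,2])/K[0,0],(v-K[1,2])/K[1,1]]);x=d.copy()
    for _ in range(30): x=d/(1+k*(x@x))
    return T[:3,3],T[:3,:3]@np.array([x[0],x[1],1])
def onz(im,u,v,z):
    o,d=ray(im,u,v);return (o+d*(z-o[2])/d[2])[:2]
def proj(im,p):
    K=np.array(im['camera_matrix']);k=float(im['k1']);T=np.array(im['cam_to_world'])
    c=T[:3,:3].T@(np.array(p)-T[:3,3]);x=c[:2]/c[2];x=x*(1+k*(x@x))
    return np.array([K[0,0]*x[0]+K[0,2],K[1,1]*x[1]+K[1,2]])
E
python3 - <<'E'
from h import *
for n in('top','side'):
    im=snap(n,n+'0.png');print(n,im['camera_matrix'],im['k1'],im['cam_to_world'])
s=ctrl.get_state();print(s)
E
```

```text
top [[390.21830528   0.         276.20622688]
 [  0.         390.21830528 210.72053485]
 [  0.           0.           1.        ]] 0.014479314347257664 [[ 2.10388426e-02 -9.78845086e-01  2.03518218e-01  3.34264311e-01]
 [-9.99778580e-01 -2.06790874e-02  3.89430064e-03  3.88308562e-02]
 [ 3.96653972e-04 -2.03555087e-01 -9.79063414e-01  1.14360233e+00]
 [ 0.00000000e+00  0.00000000e+00  0.00000000e+00  1.00000000e+00]]
side [[545.09450901   0.         277.26368969]
 [  0.         545.09450901 208.76548683]
 [  0.           0.           1.        ]] -0.06505896343378494 [[-0.87510305 -0.31929572  0.36365491  0.0292028 ]
 [-0.48371712  0.55449065 -0.67716901  1.00778498]
 [ 0.01457392 -0.76849877 -0.63968527  1.01008385]
 [ 0.          0.          0.          1.        ]]
{'time': 0.1, 'joint_positions': array([ 1.12611233,  0.32174808, -0.07007635,  1.45156153,  0.02257675,
        1.37078635, -0.05688791]), 'qd': array([ 0.00033381, -0.00222162,  0.00089272, -0.00242814,  0.00064057,
       -0.0006294 ,  0.00016074]), 'joint_torque': array([ 9.07262274e-04, -4.92572451e+01, -4.04931195e-01, -3.13399458e+01,
       -6.41367096e-02,  3.94761551e-02,  6.13189695e-05]), 'position': array([ 0.2875977 , -0.58236018,  0.22156704]), 'tool_rot': array([-3.05767771e+00, -7.14018640e-01,  7.23854076e-04]), 'ft_force': array([-0.41669352,  0.32991823, -0.09846243]), 'torque': array([ 0.01664625, -0.03049526, -0.0126832 ]), 'grip_force': 0.0, 'grip_width': 1.0018083634207042}
```

View pics/top0.png

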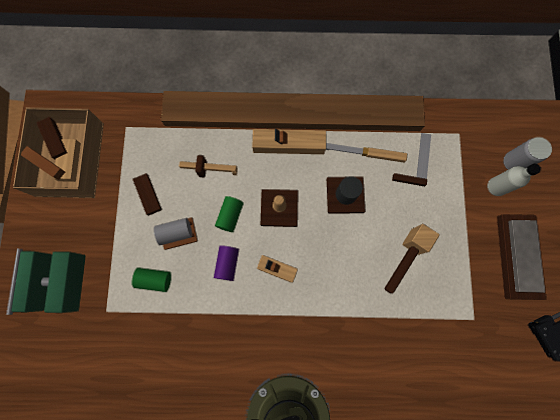

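View pics/side0.png

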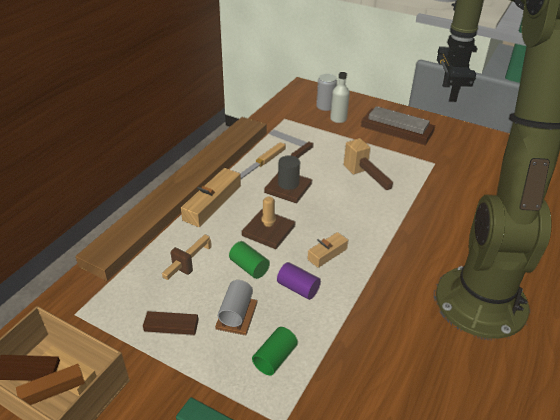

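The top view shows the pegged block at (279,208), the tin at (349,190), the grey cup in its cradle at (175,233) and the mallet head at (421,238), with its handle running to (390,290). In the side view, the same things are at (268,215), (289,172), (237,303) and (357,155). The cup's mouth seems to be at its lower end there, near (232,318).

Run:
```python
import cv2,numpy as np
t=cv2.imread('pics/top0.png');s=cv2.imread('pics/side0.png')
def c(i,x,y,w,h,f): return cv2.resize(i[y:y+h,x:x+w],(w*f,h*f),interpolation=cv2.INTER_CUBIC)
a=np.hstack([c(t,145,210,66,50,6),c(t,379,215,66,80,6)[:300]])
b=np.hstack([c(s,205,270,66,75,4),c(s,235,185,66,75,4),c(s,335,130,66,75,4)])
b=b[:, :792]
cv2.imwrite('pics/crop.png',np.vstack([a,b]))
for nm,i,pts in(('t',t,[(279,203),(265,215),(275,225),(175,233),(190,242),(420,235),(400,272),(300,160)]),('s',s,[(268,205),(250,230),(237,295),(230,318),(357,150),(378,175)])):
    h=cv2.cvtColor(i,cv2.COLOR_BGR2HSV)
    for p in pts: print(nm,p,h[p[1],p[0]])
```

```text
t (279, 203) [ 16 132 141]
t (265, 215) [ 10 179  40]
t (275, 225) [  5 255  19]
t (175, 233) [120   3 100]
t (190, 242) [ 11 213  61]
t (420, 235) [ 16 129 148]
t (400, 272) [ 10 172  49]
t (300, 160) [ 19  33 163]
s (268, 205) [ 17 121 166]
s (250, 230) [ 12 121  82]
s (237, 295) [ 30   8 134]
s (230, 318) [ 40   6 133]
s (357, 150) [ 17 127 177]
s (378, 175) [ 12 119  88]
```

View pics/crop.png

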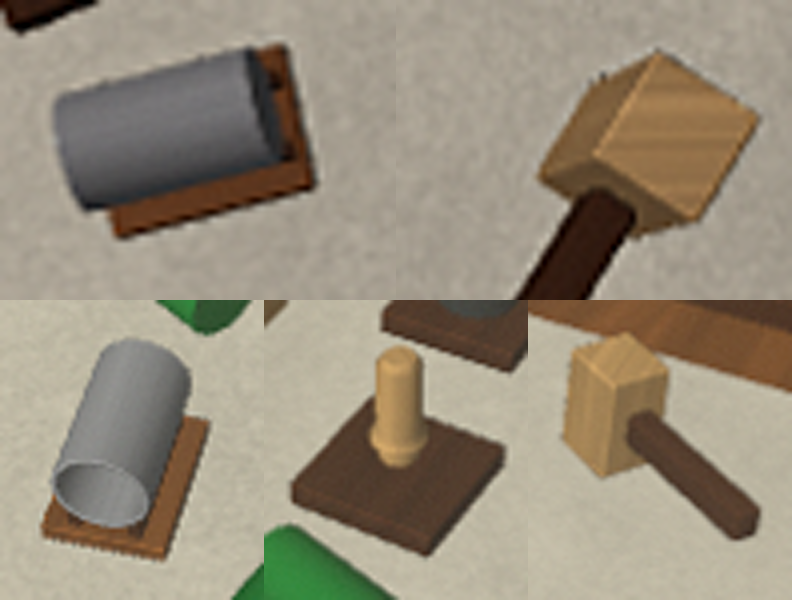

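The crops settle it: the mouth is at the cup's left end in the top view (towards +y). The mallet head's top-face corners and handle are clear too. The block's top-face left and right corners in the side view are at about (242,232) and (295,223).

```bash
cat > m.py <<'E'
from h import *
t=np.load('pics/top0.npz');s=np.load('pics/side0.npz')
T=lambda x,y,ox,oy,f,cx=0,cy=0:(ox+(x-cx+.5)/f-.5,oy+(y-cy+.5)/f-.5)
# block
bc_s=[onz(s,*T(x,y,235,185,4,264,300),.02) for x,y in((292,487),(503,454))]
print('block side',np.mean(bc_s,0),np.linalg.norm(bc_s[0]-bc_s[1]),'want .1556')
h=cv2.cvtColor(t['pixels'],cv2.COLOR_RGB2HSV)
m=((h[...,2]<75)&(h[...,1]>90)).astype(np.uint8);m[:, :255]=0;m[:,305:]=0;m[:185]=0;m[232:]=0
ct=max(cv2.findContours(m,0,2)[0],key=cv2.contourArea);r=cv2.boxPoints(cv2.minAreaRect(ct));print(r)
print('block top',[onz(t,*p,.02).round(4) for p in r],np.mean([onz(t,*p,.02) for p in r],0))
bc=np.mean(bc_s,0)
o,d=ray(s,*T(400,358,235,185,4,264,300));k=((bc-o[:2])@d[:2])/(d[:2]@d[:2]);print('peg top side',o+k*d)
# mallet
q=[onz(t,*T(x,y,379,215,6,396),.09) for x,y in((597,153),(658,52),(760,120),(700,218))]
print('mallet top c',np.mean(q,0),'sides',[np.linalg.norm(q[i]-q[(i+1)%4]).round(4) for i in range(4)])
q2=[onz(s,*T(x,y,335,130,4,528,300),.09) for x,y in((571,353),(627,334),(668,372),(614,388))]
print('mallet side c',np.mean(q2,0),[np.linalg.norm(q2[i]-q2[(i+1)%4]).round(4) for i in range(4)])
dx=(q[1]-q[0]+q[2]-q[3]);dx2=(q2[1]-q2[0]+q2[2]-q2[3]);print('mallet x yaw deg',np.degrees(np.arctan2(dx[1],dx[0])))
m=((h[...,2]<75)&(h[...,1]>90)).astype(np.uint8);m[:, :380]=0;m[:,420:]=0;m[:248]=0;m[300:]=0
ct=max(cv2.findContours(m,0,2)[0],key=cv2.contourArea);vx,vy,x0,y0=cv2.fitLine(ct,cv2.DIST_L2,0,.01,.01).ravel()
a=onz(t,x0,y0,.055);b=onz(t,x0+20*vx,y0+20*vy,.055);e=b-a;print('handle pt',a,'yaw',np.degrees(np.arctan2(e[1],e[0])))
# cup
g=((h[...,1]<25)&(h[...,2]<130)&(h[...,2]>30)).astype(np.uint8);g[:,:145]=0;g[:,205:]=0;g[:212]=0;g[:][255:]=0
ct=max(cv2.findContours(cv2.morphologyEx(g,cv2.MORPH_OPEN,np.ones((3,3))),0,2)[0],key=cv2.contourArea);print('cup rect px',cv2.minAreaRect(ct))
c=[onz(t,*T(x,y,145,210,6),.051) for x,y in((57,97),(88,210),(246,50),(278,165))]
M=(c[0]+c[1])/2;B=(c[2]+c[3])/2;print('cup top: mouth',M,'bottom',B,np.linalg.norm(M-B),'yaw',np.degrees(np.arctan2(*(M-B)[::-1])),'dia',np.linalg.norm(c[0]-c[1]),np.linalg.norm(c[2]-c[3]))
print('cup side mouth',onz(s,*T(101,493,205,270,4,0,300),.051))
k=[onz(t,*T(x,y,145,210,6),.012) for x,y in((120,237),(315,187))];print('cradle edge',k,np.linalg.norm(k[0]-k[1]),np.degrees(np.arctan2(*(k[0]-k[1])[::-1])))
E
python3 m.py
```

```text
block side [0.57530927 0.04079277] 0.14792940416957925 want .1556
[[261. 190.]
 [297. 190.]
 [297. 226.]
 [261. 226.]]
block top [array([0.6298, 0.0898]), array([ 0.6321, -0.0172]), array([ 0.5236, -0.0183]), array([0.5214, 0.0867])] [0.5767036  0.03525588]
peg top side [0.57480476 0.0405082  0.11825389]
mallet top c [ 0.48858414 -0.36416246] sides [np.float64(0.0557), np.float64(0.0536), np.float64(0.0539), np.float64(0.0529)]
mallet side c [ 0.48604891 -0.35978468] [np.float64(0.0551), np.float64(0.0592), np.float64(0.05), np.float64(0.0556)]
mallet x yaw deg -32.98868603463433
handle pt [ 0.40204649 -0.3048241 ] yaw -34.49713122740945
cup rect px ((172.0882568359375, 230.85296630859375), (19.160314559936523, 36.1378059387207), 75.96376037597656)
cup top: mouth [0.48403154 0.37862391] bottom [0.50773364 0.29124751] 0.09053410624837095 yaw 105.1770719509026 dia 0.056437358396521774 0.057707673749856844
cup side mouth [0.48248645 0.37626998]
cradle edge [array([0.44910906, 0.36441188]), array([0.47529266, 0.27189395])] 0.09615169493245221 105.80210050521039
```

Emit:
carry_out(steps=[[0,0,-60,15.4,25.0,-7,1],[0,0,-60,15.4,25.0,-7,1],[0,0,-60,15.4,25.0,-7,1],[0,0,-60,15.4,25.0,-7,1],[0,0,-60,15.4,25.0,-7,1],[0,0,-60,15.4,25.0,-7,1],[0,0,-60,15.4,25.0,-7,1],[0,0,-60,15.4,25.0,-7,1],[0,0,-60,15.4,25.0,-7,1],[0,0,-60,15.4,25.0,-7,1]], squeeze=55)

```text
time: 1.1
position: [0.4415, -0.3331, 0.1524]
tool_rot: [3.007, -0.91, -0.001]
ft_force: [-0.0, 0.8, 0.9]
grip_width: 1.0
grip_force: 0.0
```

Run:
```python
from h import *
import json
t=np.load('pics/top0.npz')
s=ctrl.get_state();print(s['time'],s['position'],s['tool_rot'],s['joint_positions'].round(2))
snap('top','top1.png');snap('side','side1.png')
# peg in first views: pale mask
for n,x0,x1,y0,y1,f in(('top',262,297,190,225,'top0'),('side',245,295,190,245,'side0')):
    im=np.load(f'pics/{f}.npz');h=cv2.cvtColor(im['pixels'],cv2.COLOR_RGB2HSV)
    m=((h[...,2]>95)&(h[...,1]>70))[y0:y1,x0:x1]
    for r in np.where(m.any(1))[0]: c=np.where(m[r])[0];print(n,r+y0,c.min()+x0,c.max()+x0)
```

```text
1.1 [ 0.44145148 -0.33311375  0.15239063] [ 3.00667852e+00 -9.10181407e-01 -8.88269452e-04] [ 0.73  0.17 -0.15  1.78  0.03  1.19 -1.58]
top 195 278 278
top 196 276 281
top 197 275 282
top 198 274 282
top 199 274 283
top 200 274 283
top 201 274 283
top 202 273 282
top 203 273 281
top 204 273 279
top 205 273 276
top 206 273 276
top 207 273 276
top 208 273 275
top 209 274 276
top 210 275 276
top 211 277 279
side 193 282 282
side 194 284 284
side 196 268 290
side 197 265 293
side 198 265 272
side 199 264 273
side 200 263 273
side 201 263 274
side 202 263 273
side 203 263 273
side 204 263 273
side 205 263 273
side 206 263 273
side 207 263 273
side 208 263 273
side 209 262 273
side 210 262 273
side 211 262 273
side 212 262 273
side 213 262 274
side 214 263 273
side 215 262 273
side 216 262 273
side 217 261 274
side 218 253 275
side 219 252 275
side 220 251 275
side 221 262 274
side 222 263 273
side 223 263 273
side 224 264 272
side 225 264 271
side 226 265 270
side 237 246 246
side 239 251 263
side 241 256 256
side 243 245 261
side 244 275 275
```

Emit:
carry_out(steps=[[0,0,0,0.05,0.1,-5,1],[0,0,0,0.05,0.1,-10,1],[0,0,0,0.05,0.1,-12.6,1],[0,0,0,0.05,0.1,-12.6,1],[0,0,0,0.05,0.1,-12.6,0.2],[0,0,0,0.05,0.1,-12.6,0.2],[0,0,0,0.05,0.1,-12.6,0.2],[0,0,0,0.05,0.1,-12.6,0.2],[0,0,0,0.05,0.1,-12.6,0.0],[0,0,0,0.05,0.1,-12.6,0.0],[0,0,0,0.05,0.1,-12.6,0.0],[0,0,0,0.05,0.1,-12.6,0.0]], squeeze=55)

```text
time: 2.4
position: [0.4423, -0.3318, 0.0266]
tool_rot: [3.007, -0.911, -0.0]
ft_force: [-0.6, 0.1, 0.1]
grip_width: 0.359
grip_force: 0.0
```

Run:
```python
from h import *
t=np.load('pics/top0.npz');s=np.load('pics/side0.npz')
for z in(.112,.116,.12): print(z,onz(t,278.7,200.3,z),onz(s,268.6,199.8,z))
```

```text
0.112 [0.57773973 0.03677246] [0.57728785 0.03621901]
0.116 [0.57679566 0.03678044] [0.57484671 0.0405463 ]
0.12 [0.5758516  0.03678842] [0.57240558 0.04487358]
```

Emit:
carry_out(steps=[[0,0,0,0,0,0,0],[0,0,0,0,0,0,0],[0,0,0,0,0,0,0],[0,0,0,0,0,0,0],[0,0,0,0,0,0.5,0],[0,0,0,0,0,2,0]])

```text
time: 3.0
position: [0.4408, -0.3302, 0.0451]
tool_rot: [-3.005, 0.91, 0.007]
ft_force: [-0.4, 1.0, -3.3]
grip_width: 0.272
grip_force: 54.8
```

Emit:
carry_out(steps=[[0,0,0,0,0,5,0],[0,0,0,0,0,10,0],[0,0,0,0,0,14,0],[0,0,8,1.5,4,14,0],[0,0,16,3,9,14,0],[0,0,24,4.5,14,14,0],[0,0,32,6,19,14,0],[0,0,40,7.5,24,14,0],[0,0,40,9.3,29,14,0],[0,0,40,9.3,34,14,0],[0,0,40,9.3,36.4,14,0],[0,0,40,9.3,36.4,14,0]])

```text
time: 4.2
position: [0.5347, 0.0407, 0.1877]
tool_rot: [-3.132, -0.19, -0.001]
ft_force: [-0.5, -0.0, -2.6]
grip_width: 0.272
grip_force: 54.8
```

Run:
```python
from h import *
s=ctrl.get_state();print(s['time'],s['position'],s['tool_rot'],s['joint_positions'].round(2),s['ft_force'],s['torque'])
a=snap('top','top2.png')['pixels'];b=snap('side','side2.png')['pixels']
c=lambda i,x,y:cv2.resize(i[y:y+100,x:x+130],(390,300))
cv2.imwrite('pics/c2.png',np.hstack([c(a,220,150),c(b,200,130)])[:,:,::-1])
```

```text
4.2 [0.53467417 0.04073867 0.18774703] [-3.13203799e+00 -1.90019979e-01 -1.43414097e-03] [ 0.35  0.13 -0.51  1.77  0.06  1.26 -1.62] [-0.48690822 -0.02581748 -2.64862387] [0.05666812 0.16403737 0.02680648]
```

View pics/c2.png

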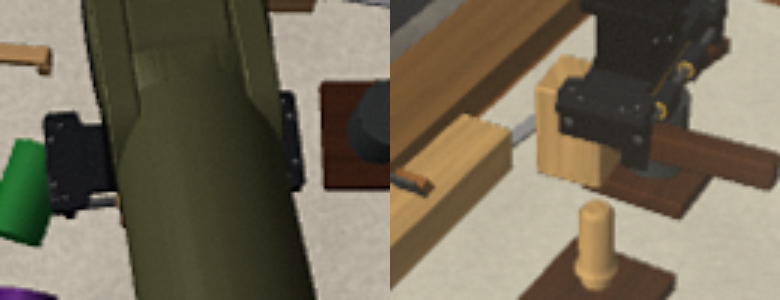

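Side crop: the mallet head hangs level above the peg, in front of it by about the planned amount. The gripper hides the peg in the top view.

Emit:
carry_out(steps=[[0,0,0,0,0,-2,0],[0,0,0,0,0,-3.5,0],[0,0,0,0,0,-3.9,0],[0,0,0,0,0,-4.2,0],[0,0,0,0,0,-4.5,0]])

```text
time: 4.8
position: [0.5357, 0.0318, 0.1418]
tool_rot: [3.137, 0.171, 0.001]
ft_force: [-0.3, -0.5, -2.8]
grip_width: 0.27
grip_force: 54.8
```

Run:
```python
from h import *
s=ctrl.get_state();print(s['time'],s['position'],s['ft_force'],s['torque'],s['tool_rot'])
b=snap('side','side3.png')['pixels']
cv2.imwrite('pics/c3.png',cv2.resize(b[130:250,200:340],(560,480))[:,:,::-1])
```

```text
4.8 [0.53572655 0.03178038 0.14184679] [-0.30061431 -0.49873577 -2.76007085] [ 0.02324959  0.14654239 -0.04077442] [3.13679585e+00 1.71130003e-01 9.91579760e-04]
```

View pics/c3.png

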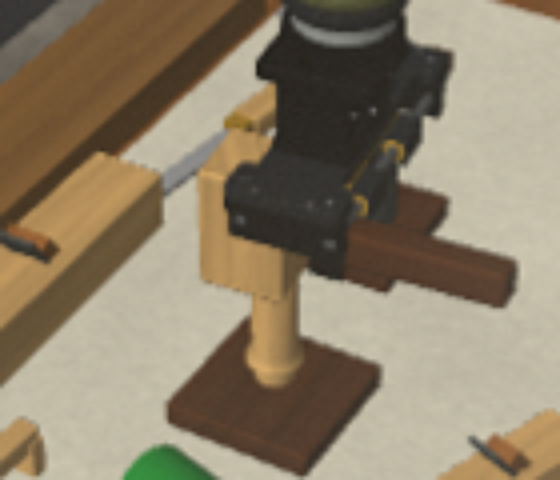

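The head is now right above the peg top, near (262,205) in full-image pixels, and the peg lies under its handle-side half. I'll press slowly.

Emit:
carry_out(steps=[[0,0,0,0,0,-0.3,0],[0,0,0,0,0,-0.6,0],[0,0,0,0,0,-0.9,0],[0,0,0,0,0,-1.2,0],[0,0,0,0,0,-1.5,0],[0,0,0,0,0,-1.8,0]])

```text
time: 5.45
position: [0.5358, 0.0321, 0.1236]
tool_rot: [3.137, 0.172, 0.001]
ft_force: [-1.7, -1.4, 1.7]
grip_width: 0.272
grip_force: 54.8
```

Emit:
carry_out(steps=[[0,0,0,0,0,-0.3,0],[0,0,0,0,0,-0.6,0],[0,0,0,0,0,-0.8,0],[0,0,0,0,0,-0.9,0],[0,0,0,0,0,-0.9,0]])

```text
time: 5.95
position: [0.5357, 0.0321, 0.1161]
tool_rot: [3.136, 0.172, 0.001]
ft_force: [-5.4, -2.1, 11.7]
grip_width: 0.27
grip_force: 54.8
```

Emit:
carry_out(steps=[[0,0,0,0,0,-0.1,0],[0,0,0,0,0,-0.25,0],[0,0,0,0,0,-0.25,0]])

```text
time: 6.25
position: [0.5357, 0.032, 0.1156]
tool_rot: [3.135, 0.172, 0.001]
ft_force: [-10.8, -3.4, 23.1]
grip_width: 0.272
grip_force: 54.9
```

Run:
```python
from h import *
s=ctrl.get_state();print(s['time'],s['position'],s['ft_force'],s['torque'],s['tool_rot'])
b=snap('side','side4.png')['pixels']
cv2.imwrite('pics/c4.png',cv2.resize(b[170:260,220:320],(600,540),interpolation=cv2.INTER_CUBIC)[:,:,::-1])
```

```text
6.25 [0.53565798 0.03197611 0.11563696] [-10.83872981  -3.41460282  23.09288603] [-0.49626077  2.06490657 -0.09136372] [3.13509348e+00 1.71768806e-01 1.06253781e-03]
```

View pics/c4.png

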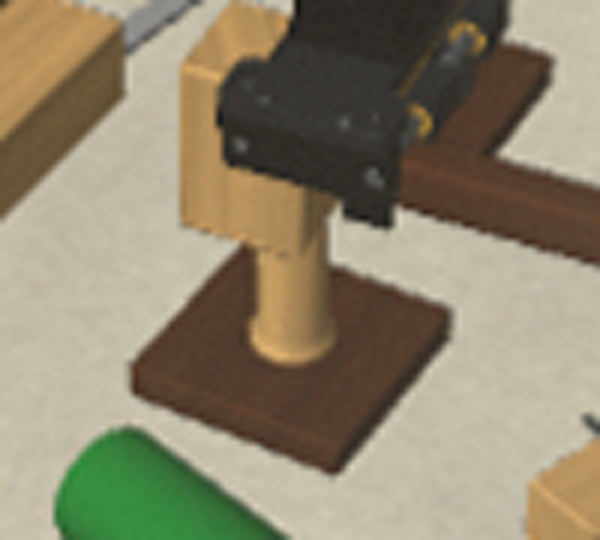

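The collar is flush on the block at about (269,225) and the force rises steeply, so the peg is home. The mallet goes back to its old place.

Emit:
carry_out(steps=[[0,0,0,0,0,2,0],[0,0,0,0,0,6,0],[0,0,0,0,-2,9,0],[0,0,0,0,-7,9,0],[0,0,-8,-1.5,-12,9,0],[0,0,-16,-3,-17,9,0],[0,0,-24,-5,-22,9,0],[0,0,-32,-7,-27,9,0],[0,0,-40,-9.3,-32,9,0],[0,0,-40,-9.3,-36.4,9,0],[0,0,-40,-9.3,-36.4,7,0],[0,0,-40,-9.3,-36.4,7,0]])

```text
time: 7.5
position: [0.439, -0.3333, 0.1778]
tool_rot: [-3.002, 0.918, 0.011]
ft_force: [-0.6, 1.8, -4.2]
grip_width: 0.271
grip_force: 54.9
```

Emit:
carry_out(steps=[[0,0,0,0,0,-4,0],[0,0,0,0,0,-8,0],[0,0,0,0,0,-12,0],[0,0,0,0,0,-14,0],[0,0,0,0,0,-14.7,0],[0,0,0,0,0,-14.7,0],[0,0,0,0,0,-15.1,0],[0,0,0,0,0,-15.3,0],[0,0,0,0,0,-15.3,0]])

```text
time: 8.4
position: [0.4429, -0.3321, 0.03]
tool_rot: [3.006, -0.911, 0.002]
ft_force: [0.7, 0.2, -3.0]
grip_width: 0.273
grip_force: 54.9
```

Emit:
carry_out(steps=[[0,0,0,0,0,-0.2,0],[0,0,0,0,0,-0.35,0],[0,0,0,0,0,-0.35,0]])

```text
time: 8.7
position: [0.4427, -0.332, 0.0265]
tool_rot: [3.006, -0.911, 0.001]
ft_force: [-0.7, 1.4, 1.9]
grip_width: 0.269
grip_force: 54.9
```

Emit:
carry_out(steps=[[0,0,0,0,0,0,0.5],[0,0,0,0,0,0,1],[0,0,0,0,0,0,1],[0,0,0,0,0,0,1],[0,0,0,0,0,0,1],[0,0,0,0,0,0,1],[0,0,0,0,0,0,1],[0,0,0,0,0,3,1],[0,0,0,0,0,8,1],[0,0,0,0,0,13,1],[0,0,0,0,0,18,1],[0,0,0,0,0,20,1]])

```text
time: 9.9
position: [0.4444, -0.3331, 0.2316]
tool_rot: [3.004, -0.91, 0.013]
ft_force: [0.5, -0.8, -0.7]
grip_width: 0.999
grip_force: 0.0
```

Run:
```python
from h import *
s=ctrl.get_state();print(s['time'],s['position'],s['ft_force'],s['tool_rot'],s['joint_positions'].round(3))
b=snap('side','side5.png')
```

```text
9.9 [ 0.44436281 -0.33311757  0.23159201] [ 0.49855221 -0.79178629 -0.66245395] [ 3.00369831 -0.91002669  0.0127971 ] [ 0.737  0.115 -0.154  1.68   0.019  1.339 -1.579]
```

View pics/side5.png

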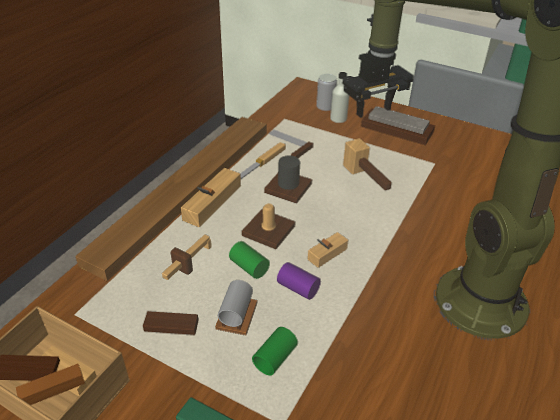

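The mallet stands let go at (357,157), the peg is home at (268,222), and the other things are unmoved. Next is the cup.

Emit:
carry_out(steps=[[0,0,8,0,5,2,1],[0,0,16,0,10,2,1],[0,0,25,0,15,2,1],[0,0,33,1,20,2,1],[0,0,42,1,25,2,1],[0,0,50,1,30,2,1],[0,0,58,2,35,2,1],[0,0,67,2,40,2,1],[0,0,75,3,45,2,1],[0,0,84,4,50,2,1],[0,0,92,5,55,2,1],[0,0,100,5,60,2,1]])

```text
time: 11.15
position: [0.4929, 0.2614, 0.2453]
tool_rot: [2.626, 1.723, 0.001]
ft_force: [1.3, -0.2, 0.6]
grip_width: 1.002
grip_force: 0.0
```

```bash
cat > plan.py <<'E'
from h import *
from scipy.spatial.transform import Rotation as Ro
def toolR(th,yaw):  # yaw of cup-mouth dir c when tool tilted th from down toward c
    a=np.radians(yaw);c=np.array([np.cos(a),np.sin(a),0]);Z=np.array([0,0,1.]);th=np.radians(th)
    z=-Z*np.cos(th)+c*np.sin(th);x=c*np.cos(th)+Z*np.sin(th);return np.c_[x,np.cross(z,x),z]
def delta(R,p,grasp=True):
    s=ctrl.get_state();q=np.array(p)+(.019*R[:,2] if grasp else 0)
    rv=(Ro.from_matrix(R)*Ro.from_rotvec(s['tool_rot']).inv()).as_rotvec(degrees=True)
    return rv.round(2),((q-s['position'])*100).round(2)
E
python3 - <<'E'
from plan import *
s=ctrl.get_state();print(s['time'],s['position'],s['tool_rot'],s['joint_positions'].round(2))
for th in(0,35):
    print(th,delta(toolR(th,105.4),[.4976,.3268,.20]))
E
```

```text
11.15 [0.49289965 0.26144761 0.24529617] [2.62647798e+00 1.72305028e+00 9.14585665e-04] [ 0.13  0.18 -0.75  1.63  0.12  1.38 -1.04]
0 (array([-1.000e-02,  4.000e-02,  3.887e+01]), array([ 0.47,  6.54, -6.43]))
35 (array([35.56, -2.47, 37.65]), array([ 0.18,  7.59, -6.09]))
```

Emit:
carry_out(steps=[[35.6,-2.5,37.6,0.2,7.4,0,1],[35.6,-2.5,37.6,0.2,7.4,0,1],[35.6,-2.5,37.6,0.2,7.4,-3,1],[35.6,-2.5,37.6,0.2,7.4,-3,1],[35.6,-2.5,37.6,0.2,7.4,-6,1],[35.6,-2.5,37.6,0.2,7.4,-6,1],[35.6,-2.5,37.6,0.2,7.4,-6,1],[35.6,-2.5,37.6,0.2,7.4,-6,1],[35.6,-2.5,37.6,0.2,7.4,-6,1]])

```text
time: 12.05
position: [0.4937, 0.3359, 0.1868]
tool_rot: [-1.587, -2.075, -0.498]
ft_force: [0.4, -0.5, 0.4]
grip_width: 1.0
grip_force: 0.0
```

Run:
```python
from plan import *
s=ctrl.get_state();print(s['time'],s['position'],s['tool_rot'],s['joint_positions'].round(2))
print(delta(toolR(35,105.4),[.4976,.3268,.055]))
snap('side','side6.png')
```

```text
12.05 [0.49367727 0.33585927 0.18683733] [-1.5866864  -2.07460318 -0.4976984 ] [ 0.46  0.33 -0.87  1.77 -0.4   1.12  0.06]
(array([ 0.07, -0.08,  0.19]), array([  0.1 ,   0.14, -14.74]))
```

View pics/side6.png

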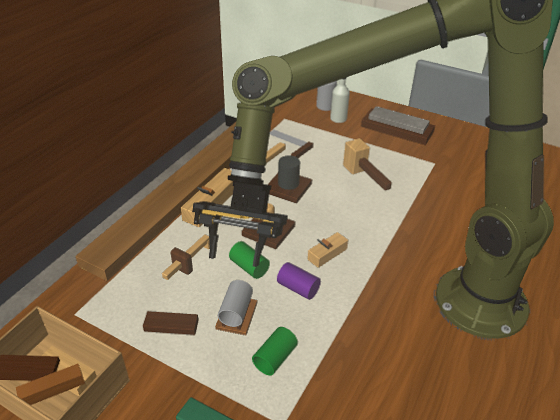

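The tilted gripper hangs over the cup at (237,303), with its fingers at (212,245) and (258,255) on either side of it. Descending now.

Emit:
carry_out(steps=[[0,0,0,0.1,0.1,-4,1],[0,0,0,0.1,0.1,-8,1],[0,0,0,0.1,0.1,-11,1],[0,0,0,0.1,0.1,-13,1],[0,0,0,0.1,0.1,-14,1],[0,0,0,0.1,0.1,-14.7,1],[0,0,0,0.1,0.1,-14.7,1]])

```text
time: 12.8
position: [0.4952, 0.3358, 0.039]
tool_rot: [-1.586, -2.074, -0.498]
ft_force: [-0.0, 0.1, 0.0]
grip_width: 0.996
grip_force: 0.0
```

Run:
```python
from plan import *
s=ctrl.get_state();print(s['time'],s['position'],s['ft_force'],s['tool_rot'],s['joint_positions'].round(2))
print(delta(toolR(35,105.4),[.4976,.3268,.055]))
b=snap('side','side7.png')['pixels']
cv2.imwrite('pics/c7.png',cv2.resize(b[240:350,180:310],(650,550),interpolation=cv2.INTER_CUBIC)[:,:,::-1])
```

```text
12.8 [0.49515206 0.3357849  0.0390223 ] [-0.01335203  0.13948645  0.01236128] [-1.58618961 -2.07368768 -0.49783431] [ 0.38  0.54 -0.8   1.87 -0.31  0.86  0.13]
(array([ 0.03, -0.12,  0.19]), array([-0.04,  0.15,  0.04]))
```

View pics/c7.png

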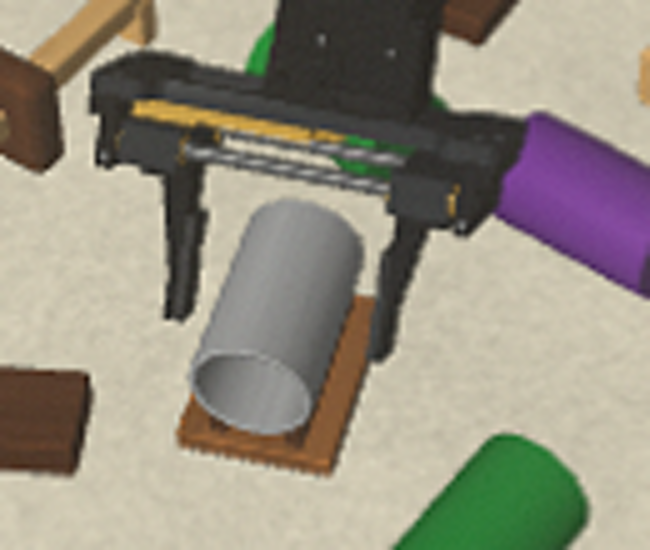

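The fingers straddle the cup, tips at (216,303) and (256,310) in full-image pixels, with room on both sides. Closing.

Emit:
carry_out(steps=[[0,0,0,0,0,0,0.5],[0,0,0,0,0,0,0.5],[0,0,0,0,0,0,0.5],[0,0,0,0,0,0,0.5],[0,0,0,0,0,0,0.5],[0,0,0,0,0,0,0.5],[0,0,0,0,0,0,0.5],[0,0,0,0,0,0,0.5]], squeeze=35)

```text
time: 13.65
position: [0.4955, 0.3352, 0.0388]
tool_rot: [-1.587, -2.073, -0.498]
ft_force: [0.8, -1.2, 2.5]
grip_width: 0.669
grip_force: 35.0
```

Emit:
carry_out(steps=[[0,0,0,0,0,0.5,0.5],[0,0,0,0,0,2,0.5],[0,0,0,0,0,5,0.5],[0,0,0,0,0,10,0.5],[0,0,0,0,0,15,0.5],[0,0,0,0,0,18,0.5],[0,0,0,0,0,18,0.5]])

```text
time: 14.35
position: [0.497, 0.337, 0.2245]
tool_rot: [-1.586, -2.079, -0.507]
ft_force: [0.1, 0.9, -1.1]
grip_width: 0.664
grip_force: 35.0
```

Run:
```python
from plan import *
s=ctrl.get_state();print(s['time'],s['position'],s['ft_force'],s['tool_rot'],s['joint_positions'].round(2))
for th in (0,-55):
  for y in(105.4,150,180): print(th,y,delta(toolR(th,y),[.55,.15 if th==0 else .04,.25]))
```

```text
14.35 [0.49698407 0.33697015 0.22446825] [ 0.12039489  0.87565667 -1.08226693] [-1.58600022 -2.07896775 -0.50660246] [ 0.47  0.29 -0.88  1.72 -0.41  1.18  0.04]
0 105.4 (array([-33.81,  -8.89,   0.08]), array([  5.3 , -18.7 ,   0.65]))
0 150 (array([-28.61, -21.58,  43.26]), array([  5.3 , -18.7 ,   0.65]))
0 180 (array([-23.07, -29.55,  72.21]), array([  5.3 , -18.7 ,   0.65]))
-55 105.4 (array([-86.84, -23.47,  -0.13]), array([  5.71, -31.2 ,   1.46]))
-55 150 (array([-72.93, -55.8 ,  34.75]), array([  6.65, -30.48,   1.46]))
-55 180 (array([-58.13, -75.55,  57.7 ]), array([  6.86, -29.7 ,   1.46]))
```

Emit:
carry_out(steps=[[-8,-2.2,0,0,-3,3,0.5],[-16,-4.3,0,0.5,-6,3,0.5],[-24,-6.5,0,1,-9,3,0.5],[-32,-8.7,0,1.5,-12,3,0.5],[-40,-10.8,0,2,-15,3,0.5],[-48,-13,0,2.5,-18,3,0.5],[-56,-15.1,0,3,-21,3,0.5],[-64,-17.3,0,3.5,-24,3,0.5],[-72,-19.5,0,4,-27,3,0.5],[-80,-21.6,0,5,-29,3,0.5],[-86.8,-23.5,-0.1,5.7,-31.2,1.5,0.5],[-86.8,-23.5,-0.1,5.7,-31.2,1.5,0.5]])

```text
time: 15.55
position: [0.5494, 0.0221, 0.2279]
tool_rot: [1.385, 1.816, -0.733]
ft_force: [-1.3, 0.5, -2.1]
grip_width: 0.663
grip_force: 35.0
```

Run:
```python
from plan import *
s=ctrl.get_state();print(s['time'],s['position'],s['ft_force'],s['tool_rot'],s['joint_positions'].round(2))
print(delta(toolR(-55,105.4),[.577,.037,.20]))
snap('top','top8.png');snap('side','side8.png')
```

```text
15.55 [0.54943796 0.022102   0.22794426] [-1.27998283  0.5120029  -2.13826375] [ 1.38543656  1.81587764 -0.73304178] [-0.02  0.36 -0.71  1.81  1.03  1.69 -0.73]
(array([ 0.11, -0.63,  0.41]), array([ 3.17, -0.01, -3.88]))
```

View pics/side8.png

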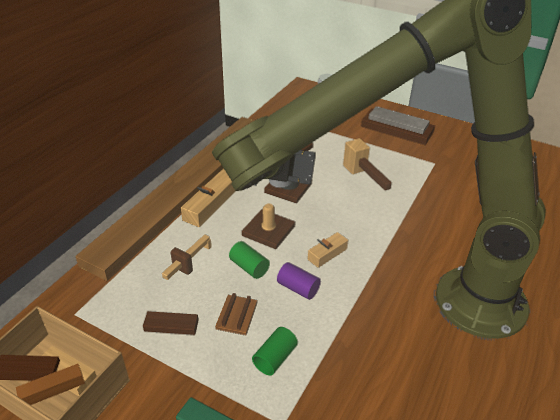

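```bash
cat > look.py <<'E'
from plan import *
im=np.load('pics/side5.npz');h=cv2.cvtColor(im['pixels'],cv2.COLOR_RGB2HSV)
m=((h[...,2]>110)&(h[...,1]>80))[:, :]
for r in range(200,232,2):
    c=np.where(m[r,255:285])[0]+255
    print(r,c.min() if len(c) else '',c.max() if len(c) else '',end='; ')
print()
for p in((.577,.037,.09),(.577,.037,.055)): print('pred px',p,proj(im,p).round(1))
for n in('top8','side8'):
    im=np.load(f'pics/{n}.npz')
    s=ctrl.get_state();R=Ro.from_rotvec(s['tool_rot']).as_matrix();g=s['position']-.019*R[:,2];ax=R@np.array([np.cos(np.radians(35)),0,np.sin(np.radians(35))])
    g=g+.0034*(R@np.array([-np.sin(np.radians(35)),0,np.cos(np.radians(35))]))
    pr=proj(im,g+ax*.056);pb=proj(im,g-ax*.036);print(n,'axis',ax.round(3),'rim',pr.round(1),'bottom',pb.round(1))
    h=cv2.cvtColor(im['pixels'],cv2.COLOR_RGB2HSV);x0,y0=(pr).astype(int)-35
    w=((h[...,1]<30)&(h[...,2]>60)&(h[...,2]<150))[y0:y0+60:2,x0:x0+70]
    print(x0,y0);print('\n'.join(''.join('#' if v else '.' for v in r) for r in w))
E
python3 look.py
```

```text
200  ; 202  ; 204 266 271; 206 264 273; 208 263 273; 210 262 272; 212 262 272; 214 263 272; 216 263 272; 218 263 272; 220 263 272; 222 262 272; 224 261 272; 226 261 274; 228 262 273; 230 265 270; 
pred px (0.577, 0.037, 0.09) [268.5 206.5]
pred px (0.577, 0.037, 0.055) [268.5 216.5]
top8 axis [-0.003  0.004 -1.   ] rim [279.1 204.9] bottom [279.6 195.9]
244 169
...........#..........................................................
...........##.........................................................
.........#............................................................
......................................................................
......................................................................
......................................................................
......................................................................
......................................................................
...............#.................######...............................
...............##............##############...........................
................#.........
[... 2904 characters left out ...]
..#................#######################...................
................................################..#...................
...#.....................................##########...................
......................................................................
......................................................................
......................................................................
......................................................................
......................................................................
......................................................................
......................................................................
```

Run:
```python
from plan import *
print(delta(toolR(-55,105.4),[.577,.041,.175]))
```

```text
(array([-0.21, -0.18,  0.45]), array([ 2.97,  0.23, -6.86]))
```

Emit:
carry_out(steps=[[0,0,0,1.5,0.1,-1,0.5],[0,0,0,3,0.2,-2,0.5],[0,0,0,3,0.2,-4,0.5],[0,0,0,3,0.2,-5.5,0.5],[0,0,0,3,0.2,-6.8,0.5],[0,0,0,3,0.2,-6.8,0.5],[0,0,0,3,0.2,-6.8,0.5]])

```text
time: 16.35
position: [0.5822, 0.0253, 0.1662]
tool_rot: [1.39, 1.809, -0.721]
ft_force: [0.4, -0.0, -0.5]
grip_width: 0.665
grip_force: 35.0
```

Run:
```python
from plan import *
print(delta(toolR(-55,105.4),[.577,.041,.175]))
s=ctrl.get_state();print(s['time'],s['ft_force'],s['joint_positions'].round(2))
R=Ro.from_rotvec(s['tool_rot']).as_matrix();a=np.radians(35)
n=R@np.array([-np.sin(a),0,np.cos(a)]);ax=R@np.array([np.cos(a),0,np.sin(a)])
g=s['position']-.019*R[:,2]+.0034*n;rim=g+ax*.056;bot=g-ax*.036;print('rim',rim,'bot',bot)
for nm in('top','side'):
    im=snap(nm,nm+'9.png');h=cv2.cvtColor(im['pixels'],cv2.COLOR_RGB2HSV);print(nm,'rim px',proj(im,rim).round(1),'bot',proj(im,bot).round(1),'pegtop',proj(im,(.578,.0375,.09)).round(1))
    b=(proj(im,bot if nm=='top' else rim)).astype(int);x0,y0=b-30
    w=((h[...,1]<30)&(h[...,2]>60)&(h[...,2]<150));q=((h[...,1]>80)&(h[...,2]>110))
    print(x0,y0);print('\n'.join(''.join('#' if w[r,c] else 'o' if q[r,c] else '.' for c in range(x0,x0+60)) for r in range(y0,y0+60,2)))
```

```text
(array([-0.11,  0.04,  0.47]), array([-0.11,  0.07, -0.21]))
16.35 [ 0.37669092 -0.0033256  -0.47203367] [-0.05  0.49 -0.68  1.79  1.1   1.65 -0.81]
rim [0.57910284 0.03712181 0.12114596] bot [0.57903999 0.03693919 0.21314575]
top rim px [278.6 199. ] bot [278.9 190.3] pegtop [278.4 202. ]
248 160
............................................................
.......#....................................................
.......##...................................................
............................................................
............................................................
............................................................
............................................................
............................................................
............................................................
............................................................
...........##.............##########........................
............#..........################.....................
............##.......####################...................
........
[... 2231 characters left out ...]
##..#........................
............................oooooooo........................
..........................ooooooooooo.......................
.........................oooooooooooo.......................
.........................ooooooooooo........................
.........................ooooooooooo........................
..........................oooooooooo........................
..........................oooooooooo........................
..........................oooooooooo........................
..........................oooooooooo........................
.........................ooooooooooo........................
........................ooooooooooooo.......................
```

Emit:
carry_out(steps=[[0,0,0,-0.1,0,-1.5,0.5],[0,0,0,-0.1,0,-3,0.5],[0,0,0,-0.1,0,-4.5,0.5],[0,0,0,-0.1,0,-6,0.5],[0,0,0,-0.1,0,-7,0.5],[0,0,0,-0.1,0,-8,0.5],[0,0,0,-0.1,0,-8.5,0.5],[0,0,0,-0.1,0,-8.5,0.5]])

```text
time: 17.25
position: [0.5809, 0.0251, 0.0798]
tool_rot: [1.39, 1.81, -0.723]
ft_force: [-0.2, 0.6, 0.3]
grip_width: 0.671
grip_force: 35.0
```

Emit:
carry_out(steps=[[0,0,0,0,0,-0.4,0.5],[0,0,0,0,0,-0.8,0.5],[0,0,0,0,0,-1.1,0.5],[0,0,0,0,0,-1.3,0.5],[0,0,0,0,0,-1.3,0.5]])

```text
time: 17.75
position: [0.581, 0.0251, 0.0673]
tool_rot: [1.39, 1.809, -0.722]
ft_force: [0.1, 0.3, -1.3]
grip_width: 0.667
grip_force: 35.0
```

Emit:
carry_out(steps=[[0,0,0,0,0,-0.1,0.5],[0,0,0,0,0,-0.2,0.5],[0,0,0,0,0,-0.3,0.5],[0,0,0,0,0,-0.3,0.5]])

```text
time: 18.15
position: [0.5813, 0.025, 0.0656]
tool_rot: [1.39, 1.807, -0.722]
ft_force: [-2.1, 0.4, 3.0]
grip_width: 0.67
grip_force: 35.0
```

Emit:
carry_out(steps=[[0,0,0,0,0,0,0.75],[0,0,0,0,0,0,1],[0,0,0,0,0,0,1],[0,0,0,0,0,0,1],[0,0,0,0,0,0,1],[0,0,0,0,0,0,1]])

```text
time: 18.75
position: [0.5811, 0.0252, 0.0645]
tool_rot: [1.39, 1.809, -0.721]
ft_force: [0.6, -0.0, 0.5]
grip_width: 0.989
grip_force: 0.0
```

Emit:
carry_out(steps=[[0,0,0,-0.2,0.8,0.6,1],[0,0,0,-0.65,2.4,1.7,1],[0,0,0,-1.3,4.7,3.4,1],[0,0,0,-2.2,7.9,5.7,1],[0,0,0,-3.3,11.8,8.6,1],[0,0,0,-3.3,11.8,13,1],[0,0,0,-3.3,14,16,1],[0,0,0,-3.3,14,16,1]])

```text
time: 19.55
position: [0.5481, 0.1712, 0.2297]
tool_rot: [1.391, 1.811, -0.707]
ft_force: [0.5, -0.3, 0.2]
grip_width: 1.004
grip_force: 0.0
```

Run:
```python
from plan import *
s=ctrl.get_state();print(s['time'],s['position'],s['ft_force'],s['grip_width'])
P=np.array((.578,.0375,0))
for nm in('top','side'):
    im=snap(nm,nm+'10.png');h=cv2.cvtColor(im['pixels'],cv2.COLOR_RGB2HSV)
    print(nm,'pred bot',proj(im,P+[0,0,.112]).round(1),'rim',proj(im,P+[0,0,.02]).round(1))
    b=proj(im,P+[0,0,.065]).astype(int);x0,y0=b-30
    w=((h[...,1]<30)&(h[...,2]>60)&(h[...,2]<150));q=((h[...,1]>80)&(h[...,2]<100))
    print(x0,y0);print('\n'.join(''.join('#' if w[r,c] else 'o' if q[r,c] else '.' for c in range(x0,x0+60)) for r in range(y0,y0+60,2)))
```

```text
19.55 [0.54812854 0.17122564 0.22974057] [ 0.48514526 -0.27768667  0.22070292] 1.0039706416812217
top pred bot [278.4 200.2] rim [278.2 207.4]
248 174
............................................................
............................................................
............................................................
............................................................
............................................................
............................................................
............................................................
............................................................
..............oooooooooooooooo...oooooooooooooooo...........
..............oooooooooo#.###########.oooooooooooo..........
..............ooooooooo#################oooooooooo..........
..............ooooooo.###################ooooooooo..........
.............oooooooo#####################oooooooo..........
.............ooooooo#.####################oooooooo..........
.............ooooooo..####################ooooooo...........
.............oooooooo#############
[... 2064 characters left out ...]
############..ooooo..........
.............o.ooooo.######################.oooooooooooo....
...........ooooooooo.####################.oooooooooooooo....
.........ooooooooooo.####################.oooooooooooooo....
.......ooooooooooooo.####################oooooooooooo.......
.....oooooooooooooooo.##################.ooooooooooo........
....oooooooooooooooooooo.############..ooooooooooooo........
....oooooooooooooooooooooooo....o.oooooooooooooooo..........
....ooooooooooooooooooooooooooooooooooooooooooo.o...........
.........oooooooooooooooooooooooooooooooooooooo.............
..............oooooooooo..oooooooooooooooooo................
...................ooooooooooooooooooooooo.o................
```

The side view may be partly blocked by the gripper, so I'll clear the arm and check again.

Emit:
carry_out(steps=[[0,0,0,0,0,5,1],[0,0,0,0,0,10,1],[0,0,0,0,0,14,1],[8,2.2,0,0,-3,14,1],[16,4.4,0,-1,-7,14,1],[24,6.6,0,-2,-12,14,1],[32,8.8,0,-3,-17,14,1],[40,11,0,-4,-22,14,1],[48,13,0,-5,-27,14,1],[53,14.6,0,-6,-32,14,1],[53,14.6,0,-7,-37,14,1],[53,14.6,0,-8,-42,14,1]])

```text
time: 20.85
position: [0.4675, -0.2511, 0.3629]
tool_rot: [-1.91, -2.484, 0.007]
ft_force: [0.8, 0.7, 0.3]
grip_width: 1.0
grip_force: 0.0
```

Emit:
carry_out(steps=[[0,0,0,-1,-4,0,1],[0,0,0,-2,-8,0,1],[0,0,0,-2,-8,0,1]])

```text
time: 21.15
position: [0.445, -0.335, 0.3619]
tool_rot: [-1.92, -2.475, 0.012]
ft_force: [-0.3, 0.4, -0.2]
grip_width: 1.001
grip_force: 0.0
```

```bash
cat > chk.py <<'E'
from plan import *
s=ctrl.get_state();print(s['time'],s['position'])
P=np.array((.578,.0375,0))
for nm in('top','side'):
    im=snap(nm,nm+'11.png');h=cv2.cvtColor(im['pixels'],cv2.COLOR_RGB2HSV)
    print(nm,'pred bot',proj(im,P+[0,0,.112]).round(1),'rim',proj(im,P+[0,0,.02]).round(1))
    b=proj(im,P+[0,0,.065]).astype(int);x0,y0=b-30
    w=((h[...,1]<30)&(h[...,2]>60)&(h[...,2]<150));q=((h[...,1]>80)&(h[...,2]<100))
    print(x0,y0);print('\n'.join(''.join('#' if w[r,c] else 'o' if q[r,c] else '.' for c in range(x0,x0+60)) for r in range(y0,y0+60,2)))
    a=np.load(f'pics/{nm}0.npz')['pixels'].astype(int);d=(abs(a-im['pixels']).sum(2)>60)
    print('mallet region diff',d[215:295,380:445].sum() if nm=='top' else d[135:192,340:395].sum())
E
python3 chk.py
```

```text
21.15 [ 0.44500957 -0.33495992  0.36186541]
top pred bot [278.4 200.2] rim [278.2 207.4]
248 174
............................................................
............................................................
............................................................
............................................................
............................................................
............................................................
............................................................
............................................................
..............oooooooooooooooo...oooooooooooooooo...........
..............oooooooooo#.###########.oooooooooooo..........
.............oooooooooo#################oooooooooo..........
.............oooooooo.###################ooooooooo..........
.............oooooooo#####################oooooooo..........
.............ooooooo######################oooooooo..........
.............ooooooo.#####################ooooooo...........
.............oooooooo####################.ooooooo...........
.............oooooooo######
[... 2056 characters left out ...]
......
.............ooooooo.#####################oooooooooooooo....
...........ooooooooo.####################.oooooooooooooo....
.........ooooooooooo.####################.oooooooooooooo....
.......ooooooooooooo.####################oooooooooooo.......
.....oooooooooooooooo.##################.oooooooooooo.......
....ooooooooooooooooooo..############..ooooooooooooo........
....oooooooooooooooooooooooo....o.oooooooooooooo............
....ooooooooooooooooooooooooooooooooooooooooooo.............
.........ooooooooooooooooooooooooooooooooooooo..............
..............ooooooooooooooooooooooooooooo.................
...................ooooooooooooooooooooooo.o................
mallet region diff 175
```

With the arm clear, the cup stands upright: in the side view its edges are vertical, from (258–279, 200) down to (258–278, 228), and its rim is down on the block. Handing in.

```bash
python3 -c "
from bench import ctrl
print(ctrl.close_job())"
```

```text
the job is handed in; nothing more can be done
None
```

I pressed the peg home with the mallet (a steady push, not blows), set the mallet back where it was, lowered the cup mouth-down over the peg with its rim on the block, and handed the job in at about 21 s; no verdict was returned.

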